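# Clamp a golf shaft in the bench clamp

### The job

The golf shaft lies ready in the V-blocks of the bench clamp. With the back of a finger, swing the steel clamp strap over the shaft until it meets its stop, then push the red cam lever all the way down so that the strap grips the shaft. Only push, with the fingers: nothing is picked up, the shaft stays lying where it is, and the other things on the bench are left alone.

Things in the scene. Friction and masses are not known exactly. Their poses are not given: they have to be found in the camera images.
- swing (a joint): swing of the dark steel clamp strap about its upright stud, rad. 0 = square across the shaft, against the stop pin (hard stop); grows as the strap swings away, anticlockwise from above; starts at 0.95 to 1.7 (about parallel to the shaft). It stays where it is left; about 3 N at the nose moves it. The cam lever is carried round with the strap.
- pivot (a point): point on the stud's upright axis (the swing axis), level with the strap's top face, 92 mm above the bench. x axis: along the strap to its nose; z up. The strap is a bar 26 mm wide, 16 mm thick (76 to 92 mm above the bench), reaching from 40 mm behind the stud axis (heel) to 100 mm in front (nose).
- strap_nose (a point): point inside the strap near its nose, 90 mm from the stud axis, mid-way in width and thickness (84 mm above the bench while the lever is up). To close, the finger pushes the bar's upright side that looks away from its stop (+y side, y axis of point pivot). A brass nut stands 11 mm above the bar, 75 mm from the stud axis.
- lever (a joint): angle of the red cam lever about its level cross pin on the stud, rad. Starts at 0 to 0.3 (up: 75 to 58 degrees above level, leaning towards the strap's heel) and grows as it is pushed down, away from the nose; 1.26 = fully down on its stop, 3 degrees above level. It stays where it is left; stiff, 4 to 8 N at the ball.
- lever_pin (a point): the cross pin of the cam lever, on the stud axis, 103 mm above the bench. The lever swings in the upright plane that contains the strap's length.
- lever_ball (a point): centre of the red ball (24 mm across) at the end of the lever, 95 mm from the cross pin; the shank is 10 mm thick.
- pad: orange rubber tip (18 mm across) under the strap, 75 mm from the stud axis, sprung; 2 to 3.5 mm above the shaft when the strap is over it and the lever is up. Pushing the lever down lowers it on to the shaft and presses with about 10 to 15 N.
- fixture: bench clamp, bolted down: aluminium base plate 185 x 270 x 12 mm with two grey V-blocks 62 mm high. Origin on the bench under the shaft's axis at the V-block where the strap clamps; y axis along the shaft towards the grip. The stud stands 75 mm to the -x (robot) side of the shaft's axis. A stop pin 88 mm high stands on the -y side of the strap's closed place.
- shaft: loose steel golf shaft, 13 mm thick, 902 mm long with its black rubber grip; lies level in the V-blocks, axis 60 mm above the bench. Origin on the axis near the strap's place, y axis along it towards the grip.
- can: yellow spray can, 52 mm across, 130 mm high, standing; origin at the centre of its underside.
- tape: roll of yellow tape lying flat, 92 mm across, 24 mm high; origin at the centre of its underside.
- ironhead: steel iron club head lying on its face, about 95 x 95 mm, 17 mm high; origin under the blade.
- screwdriver: red-handled screwdriver lying beyond the shaft; origin under it, x axis along it.

How it is judged:
On the way, in this order (a step that is already met when the one before it is completed fails the run):
1. the strap is swung over the shaft to its stop while the lever is still up (value of joint swing below 0.07 rad and value of joint lever below 0.6 rad), for 0.2 s.
2. the cam lever is pushed right down and the tip presses on the shaft (value of joint swing below 0.09 rad and value of joint lever above 1.15 rad and contact force between pad and shaft above 5 N), for 0.2 s.
At the end, for the whole second after the job is handed in: the strap is within 0.09 rad of its stop, the lever within about 0.1 rad of fully down (over 1.15 rad), the orange tip presses the shaft with more than 5 N, the shaft lies at rest within 8 mm of where it was and the can, tape, club head and screwdriver within 15 mm (all of step 2 and distance of shaft from where it was at the start of the episode below 0.008 m and linear speed of shaft below 0.02 m/s and distance of each of can, tape, ironhead, screwdriver from where it was at the start of the episode below 0.015 m); the robot touches nothing.
It fails at once if the lever is pushed down before the strap is over the shaft (value of joint lever above 0.8 rad and value of joint swing above 0.15 rad).
It fails at once if the shaft is lifted or pushed out of its place (distance of shaft from where it was at the start of the episode above 0.015 m).
It fails at once if a bystander is moved or lifted (distance of any of can, tape, ironhead, screwdriver from where it was at the start of the episode above 0.02 m).
It fails at once if the arm or the gripper's body, not the fingers, pushes on the clamp (contact force between the arm and fixture above 3 N).
It also fails if it takes over 51 s, if anything falls off the work surface, if the arm or the gripper's body presses on something with over 40 N, if the wrist force passes 120 N, or if a joint passes its speed limit or range.

### The arm

A 7-joint arm with a two-finger parallel gripper is mounted at the origin on the work surface. World frame = base frame: x ahead of the robot, y to its left, z up, the work surface at z = 0. Lengths are in m, angles in rad, forces in N, time in s.
With the tool pointing down it reaches from about 0.425 to 0.925 m from the base axis. Payload 6.8 kg.
Tool frame: the origin (TCP) lies on the centre line of the jaws, within the pads' length; the fingertips stand 11 mm ahead of it and the grasp point (between the pads) lies 8 mm behind it; z points along the fingers, y is the direction in which the jaws open and shut (so a half turn about z gives the same grasp; the last joint's range is limited). The gripper opens to 85 mm and grips with 20 to 120 N. Pads are 22 mm wide; open, the fingers measure 114 mm over their backs; the gripper's body (76 mm by 85 mm) begins 54 mm behind the grasp point. The pads swing forward as they close: fully open they stand 13 mm farther back than shut.
Start: joints at [1.143, 0.477, 0.022, 1.555, -0.011, 1.109, -0.083], TCP at [0.212, -0.641, 0.242] pointing down, gripper open.
Joint ranges: [-2.96, 2.96], [-0.34, 2.1], [-1.41, 1.46], [0.24, 2.44], [-1.37, 4.51], [0.17, 1.92], [-2.96, 2.96]. Speed limits (rad/s): [2.39, 2.39, 3.14, 3.14, 3.14, 3.14, 3.14].

### API

Orientations are given as a rotation vector (axis times angle).
In Python, from bench import r gives the robot as it stands.
- The arm moves only by the tool send_rows, never from a script. Its argument "deltas" is a list of rows, each a list of 7 numbers: the opening, from 0 (shut) to 1 (fully open), then the shift along the tool's x, y, z as a fraction of full scale, then the turn, a rotation vector about the tool's x, y, z as a fraction of full scale. In form: [[hand, x, y, z, ax, ay, az], ...]. A call has 1 to 20 rows; each row is the pose to reach, as a shift and turn from the pose commanded when the call began, along the tool's axes at that moment, turning the shorter way round; what a row does not reach only later rows make up. Full scale, the value 1, is 150 mm for a shift and 180 degrees for a turn. A row lasts 1/12 s, in which the tool goes at most 41.7 mm and 7.16 degrees, less where a joint would pass 70% of its speed; a pose out of reach is approached as far as the arm can. A call with a number of a shift or a turn outside -1 to 1 is refused whole. A call with a gripper value outside its range is refused whole. The fingers move at their own pace and stop on an object; "squeeze" is the grip in N (left out, the last holds). Time passes only in rows, so rows that repeat a pose let the fingers close. It gives the time, the measured TCP pose, the force and the opening at its end, in the units of the state.
- r.get_obs(): the state, without advancing time (a new reading comes with each control period).
- r.grab_frame(name): name is "side" or "top"; returns a dict with "pixels" (420x560x3 uint8, red, green, blue), "camera_matrix" (3x3 intrinsics, pixels), "rvec" (rotation vector, rad) and "tvec" (3), from world to camera coordinates, as OpenCV has them. Camera axes: x right, y down, z forward; pixel columns grow to the right and rows downward; lengths in m; the calibration is good to about 2 mm. A picture is of the moment at which its call begins. There is no depth.
- r.hand_in(): hands the job in, once; it reports no verdict.
The state is a dict: "clock": time; "joints": joint angles; "qvel": joint speeds; "tau": joint torques, N m; "tcp_pos": TCP position; "orientation": TCP orientation; "contact_force": force on the tool from outside, world axes, zero at the start; "moment": the same for the moment, N m; "grip_width": finger opening in m.
Only numpy, scipy, OpenCV 4.12 (cv2) and the standard library are available. Lean on these libraries where they do the work, as an engineer would, in place of code of your own. Each camera call takes 0.05 s, during which the arm holds its last target. There are 200 camera calls.

## Working session

There is one attempt and no reset: what is moved stays moved. The work goes in short steps, Python scripts to look and compute and a tool call to move; the robot and the scene stay as the last step left them, time stands still between calls to the robot, and variables do not carry over. Pictures are saved under pics/ and viewed, about 8 in all and at most 12, crops included, and the job is handed in when it is done.

Besides the shell and the picture viewer there is one more tool, called after "Emit:" by a JSON object that holds its "op" and its "data", one argument or row to a line. send_rows: Moves the arm, as the interface text tells. Shift numbers are shares of 150 mm and turn numbers shares of 180 degrees, none past 1 either way. Its arguments: {"type":"object","properties":{"deltas":{"type":"array","items":{"type":"array","items":{"type":"number"}}},"squeeze":{"type":"number"}},"required":["deltas"]}

```bash
ls; mkdir -p pics; python3 - <<'E'
from bench import r
import cv2,pickle
o=r.get_obs(); print(o)
for n in("side","top"):
    f=r.grab_frame(n); pickle.dump(f,open(f"pics/{n}0.pkl","wb")); cv2.imwrite(f"pics/{n}0.png",f["pixels"][:,:,::-1]); 
    R=cv2.Rodrigues(f["rvec"])[0]; print(n,f["camera_matrix"].tolist(),(-R.T@f["tvec"].ravel()),R.tolist())
E
```

```text
pics
{'clock': 0.0, 'joints': array([ 1.1428895 ,  0.47781086,  0.02232404,  1.55645253, -0.01152235,
        1.10930812, -0.08307358]), 'qvel': array([ 0.00176279, -0.00045418, -0.00137686,  0.00257462,  0.00080228,
       -0.00075187, -0.00031452]), 'tau': array([-3.94982235e-04, -5.96440566e+01,  1.60784326e+00, -2.81196749e+01,
        1.24492549e-02,  9.34429758e-03,  3.08708468e-05]), 'tcp_pos': array([ 0.21202915, -0.64022605,  0.24131773]), 'orientation': array([-3.09971761e+00, -5.00006232e-01,  6.34031017e-04]), 'contact_force': array([2.11921247e-01, 1.97451099e-02, 1.65252902e-05]), 'moment': array([ 0.00793839, -0.01039869, -0.02537166]), 'grip_width': 0.08529766440013234}
side [[493.7280124773269, 0.0, 279.29724163899357], [0.0, 493.7280124773269, 210.32044706846688], [0.0, 0.0, 1.0]] [ 0.29923113 -0.79822667  0.93054607] [[0.9441333462988936, -0.3293348773579605, 0.012278557002762258], [-0.21310697983849503, -0.6385042242548092, -0.7395253685661362], [0.25139140707384616, 0.6955939146976354, -0.6730166909409085]]
top [[408.27973472044204, 0.0, 275.45502670237073], [0.0, 408.27973472044204, 208.03149379430238], [0.0, 0.0, 1.0]] [0.38375736 0.02363339 1.28521306] [[-0.018327383648945705, -0.9997366326080555, -0.013812039316866809], [-0.9832026080779812, 0.02052987855698818, -0.1813591893318106], [0.1815949847249107, 0.010256193638073147, -0.9833199235319184]]
```

View pics/side0.png

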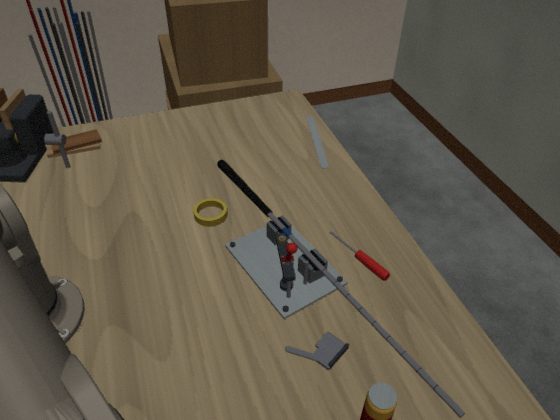

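View pics/top0.png

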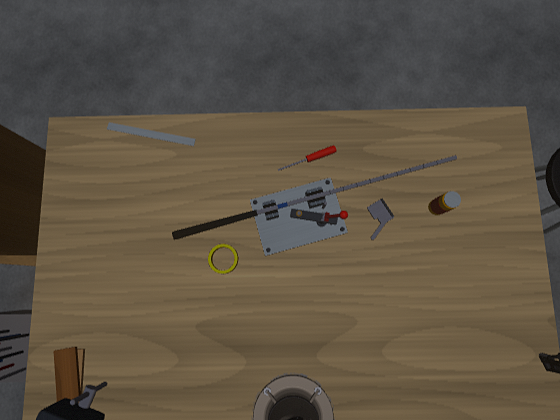

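Side: clamp at about (287,262), red ball (291,248). Top: strap runs from its nose near (292,213) to its heel near (337,220), ball at (344,215), tape (223,259), club head (380,213), can (445,203). I'll zoom in.

```bash
python3 - <<'E'
import cv2,numpy as np
a=cv2.imread("pics/top0.png")[165:265,240:360]; b=cv2.imread("pics/side0.png")[205:320,215:355]
a=cv2.resize(a,None,fx=6,fy=6,interpolation=2); b=cv2.resize(b,None,fx=5,fy=5,interpolation=2)
cv2.imwrite("pics/ca.png",a);cv2.imwrite("pics/cb.png",b)
E
```

```text
(no output)
```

View pics/ca.png

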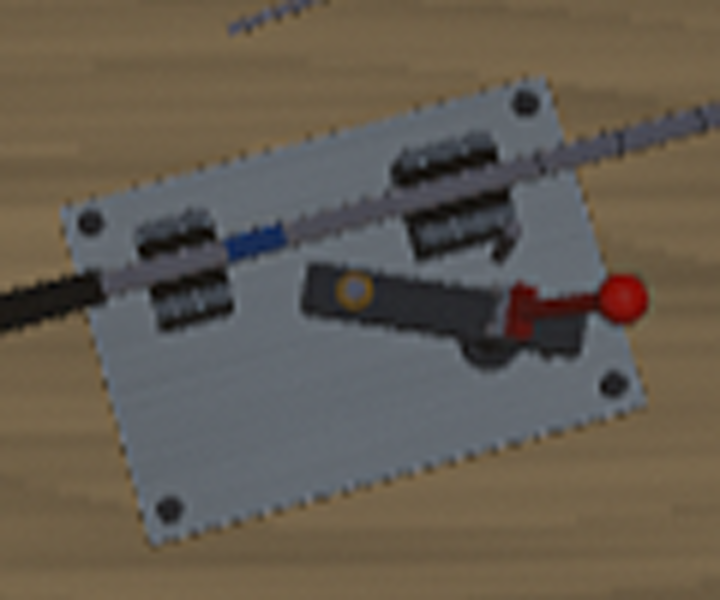

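View pics/cb.png

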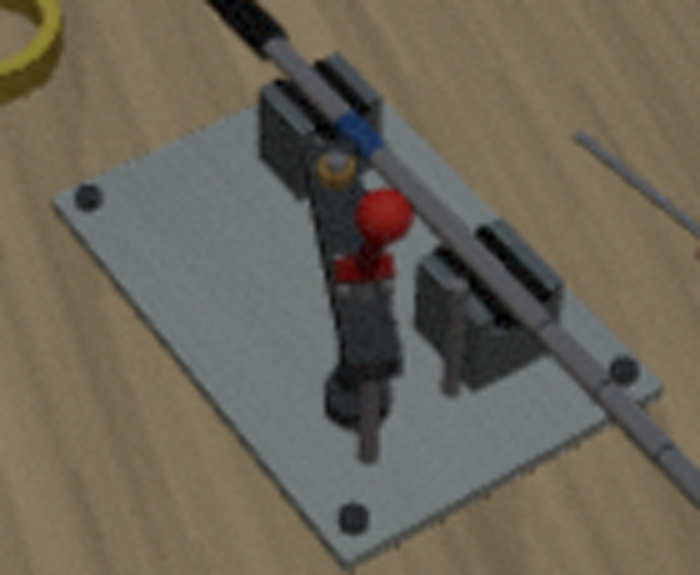

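```bash
cat > h.py <<'E'
import pickle,cv2,numpy as np
def ray(f,uv):
    R=cv2.Rodrigues(f["rvec"])[0]; c=-R.T@np.ravel(f["tvec"])
    d=R.T@np.linalg.inv(f["camera_matrix"])@np.r_[uv,1]; return c,d/np.linalg.norm(d)
def onz(f,uv,z):
    c,d=ray(f,uv); return c+d*(z-c[2])/d[2]
def two(f,u,g,v):
    c,d=ray(f,u); e,h=ray(g,v); s=np.linalg.lstsq(np.c_[d,-h],e-c,rcond=None)[0]
    p,q=c+s[0]*d,e+s[1]*h; return (p+q)/2,np.linalg.norm(p-q)
def red(f,n=40,minarea=20):  # centroid of largest bright red ball part in clamp area
    hsv=cv2.cvtColor(f["pixels"],cv2.COLOR_RGB2HSV)
    m=((hsv[...,0]<8)|(hsv[...,0]>172))&(hsv[...,1]>170)&(hsv[...,2]>n)
    return m.astype(np.uint8)
E
python3 - <<'E'
from h import *
t=pickle.load(open("pics/top0.pkl","rb")); s=pickle.load(open("pics/side0.pkl","rb"))
T=lambda x,y:((x+.5)/6-.5+240,(y+.5)/6-.5+165)
S=lambda x,y:((x+.5)/5-.5+215,(y+.5)/5-.5+205)
for n,p,z in[("noseR",(310,262),.092),("noseL",(302,312),.092),("heelR",(588,308),.092),("heelL",(580,357),.092),("nut",(354,291),.103)]:
    print(n,onz(t,T(*p),z).round(4))
print("nut2",two(t,T(354,290),s,S(336,165)))
print("ball",two(t,T(623,298),s,S(384,216)))
for z,ps in((.0665,[(105,282),(720,115),(450,195)]),(.012,[(62,205),(545,78),(648,402),(150,546)]),(.088,[(510,235)])):
  for p in ps: print(z,onz(t,T(*p),z).round(4))
print("pintop",two(t,T(512,232),s,S(458,285)))
b=[onz(s,S(*p),.012).round(4) for p in((53,203),(348,567),(660,388))];print(b)
E
```

```text
noseR [ 0.6025 -0.0108  0.092 ]
noseL [ 0.5775 -0.0062  0.092 ]
heelR [ 0.5766 -0.1471  0.092 ]
heelL [ 0.5523 -0.142   0.092 ]
nut [ 0.5856 -0.0316  0.103 ]
nut2 (array([ 0.58521169, -0.0315602 ,  0.09964563]), np.float64(0.0028932134058550396))
ball (array([ 0.5634518 , -0.14876167,  0.18979318]), np.float64(0.0031859152659668363))
0.0665 [0.599  0.0923 0.0665]
0.0665 [ 0.679  -0.2225  0.0665]
0.0665 [ 0.6402 -0.0835  0.0665]
0.012 [0.6507 0.1178 0.012 ]
0.012 [ 0.7146 -0.1413  0.012 ]
0.012 [ 0.5392 -0.1875  0.012 ]
0.012 [0.4694 0.0734 0.012 ]
0.088 [ 0.6148 -0.1106  0.088 ]
pintop (array([ 0.61535771, -0.11143577,  0.08890393]), np.float64(0.0014840488065571901))
[array([0.4672, 0.0697, 0.012 ]), array([ 0.5352, -0.1892,  0.012 ]), array([ 0.7108, -0.1406,  0.012 ])]
```

Corner and nut points check out: strap length 138 mm against 140, stud to shaft 74.8 mm against 75, lever radius 97 mm against 95. Pivot is about (0.572, -0.105), swing about 1.14, lever about 0.2. I'll travel with the fingers shut.

Emit:
{"op": "send_rows", "data": {
  "deltas": [
    [0, 0.85, -0.824, 0, 0, 0, 0],
    [0, 0.85, -0.824, 0, 0, 0, 0],
    [0, 0.85, -0.824, 0, 0, 0, 0],
    [0, 0.85, -0.824, 0, 0, 0, 0],
    [0, 0.85, -0.824, 0, 0, 0, 0],
    [0, 0.85, -0.824, 0, 0, 0, 0]
  ]
}}

```text
clock: 0.6
tcp_pos: [0.2972, -0.4795, 0.2422]
orientation: [-3.098, -0.51, -0.002]
contact_force: [0.4, -0.2, 0.2]
grip_width: 0.0125
```

Emit:
{"op": "send_rows", "data": {
  "deltas": [
    [0, 0.85, -0.824, 0, 0, 0, 0],
    [0, 0.85, -0.824, 0, 0, 0, 0],
    [0, 0.85, -0.824, 0, 0, 0, 0],
    [0, 0.85, -0.824, 0, 0, 0, 0],
    [0, 0.85, -0.824, 0, 0, 0, 0],
    [0, 0.85, -0.824, 0, 0, 0, 0]
  ]
}}

```text
clock: 1.1
tcp_pos: [0.3784, -0.3234, 0.2424]
orientation: [-3.1, -0.509, -0.001]
contact_force: [-0.7, -0.6, -0.5]
grip_width: -0.0002
```

Emit:
{"op": "send_rows", "data": {
  "deltas": [
    [0, 0.85, -0.824, 0, 0, 0, 0],
    [0, 0.85, -0.824, 0, 0, 0, 0],
    [0, 0.85, -0.824, 0, 0, 0, 0],
    [0, 0.85, -0.824, 0, 0, 0, 0],
    [0, 0.85, -0.824, 0, 0, 0, 0],
    [0, 0.85, -0.824, 0, 0, 0, 0]
  ]
}}

```text
clock: 1.6
tcp_pos: [0.4604, -0.1669, 0.2423]
orientation: [-3.1, -0.507, -0.002]
contact_force: [-0.3, -0.9, 0.7]
grip_width: -0.0001
```

Emit:
{"op": "send_rows", "data": {
  "deltas": [
    [0, 0.85, -0.824, 0, 0, 0, 0],
    [0, 0.85, -0.824, 0, 0, 0, 0],
    [0, 0.85, -0.824, 0, 0, 0, 0],
    [0, 0.85, -0.824, 0, 0, 0, 0],
    [0, 0.85, -0.824, 0, 0, 0, -0.339],
    [0, 0.85, -0.824, 0, 0, 0, -0.339],
    [0, 0.85, -0.824, 0, 0, 0, -0.339],
    [0, 0.85, -0.824, 0, 0, 0, -0.339],
    [0, 0.85, -0.824, 0, 0, 0, -0.339],
    [0, 0.85, -0.824, 0, 0, 0, -0.339],
    [0, 0.85, -0.824, 0, 0, 0, -0.339],
    [0, 0.85, -0.824, 0, 0, 0, -0.339],
    [0, 0.85, -0.824, 0, 0, 0, -0.339],
    [0, 0.85, -0.824, 0, 0, 0, -0.339],
    [0, 0.85, -0.824, 0, 0, 0, -0.339],
    [0, 0.85, -0.824, 0, 0, 0, -0.339],
    [0, 0.85, -0.824, 0, 0, 0, -0.339]
  ]
}}

```text
clock: 3.02
tcp_pos: [0.541, -0.0121, 0.2422]
orientation: [2.421, 2.002, -0.001]
contact_force: [0.2, 1.1, 0.3]
grip_width: -0.0001
```

Emit:
{"op": "send_rows", "data": {
  "deltas": [
    [0, 0, 0, 0.2, 0, 0, 0],
    [0, 0, 0, 0.4, 0, 0, 0],
    [0, 0, 0, 0.6, 0, 0, 0],
    [0, 0, 0, 0.8, 0, 0, 0],
    [0, 0, 0, 0.85, 0, 0, 0],
    [0, 0, 0, 0.85, 0, 0, 0]
  ]
}}

```text
clock: 3.52
tcp_pos: [0.5393, -0.0114, 0.1128]
orientation: [-2.416, -2.003, 0.006]
contact_force: [-0.4, -0.0, 0.1]
grip_width: -0.0003
```

```bash
python3 - <<'E'
from bench import r
import cv2,pickle
f=r.grab_frame("side");g=r.grab_frame("top"); pickle.dump((f,g),open("pics/1.pkl","wb"))
z=lambda f,a,b,c,d:cv2.resize(f["pixels"][a:b,c:d,::-1],(400,400),interpolation=2)
cv2.imwrite("pics/1.png",cv2.hconcat([z(f,190,330,215,355),z(g,150,270,240,360)]))
E
```

```text
(no output)
```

View pics/1.png

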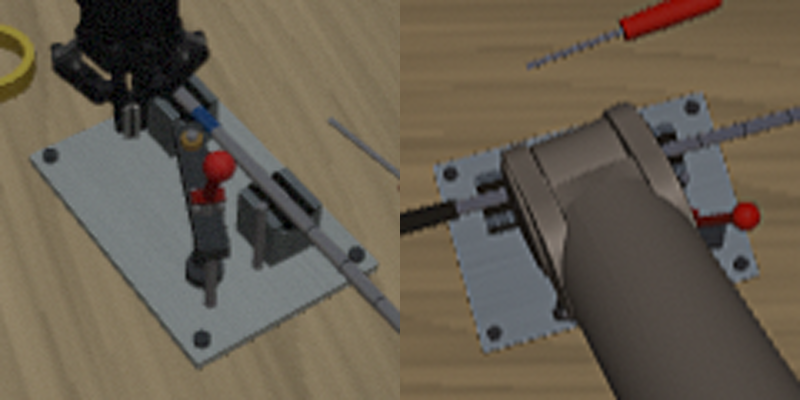

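Side: the shut finger at tile (128,120) is on the robot side of the strap nose. The gripper linkage overhangs it on both sides, close to nut height. I'll back off and open the gripper, so that the finger's outer back is the outermost part for pushing.

Emit:
{"op": "send_rows", "data": {
  "deltas": [
    [0, 0, -0.15, 0, 0, 0, 0],
    [0, 0, -0.28, 0, 0, 0, 0],
    [0.5, 0, -0.28, 0, 0, 0, 0],
    [1, 0, -0.28, 0, 0, 0, 0],
    [1, 0, -0.28, 0, 0, 0, 0],
    [1, 0, -0.28, 0, 0, 0, 0],
    [1, 0, -0.28, 0, 0, 0, 0],
    [1, 0, -0.28, 0, 0, 0, 0],
    [1, 0, -0.28, 0, 0, 0, 0],
    [1, 0, -0.28, 0.1, 0, 0, 0],
    [1, 0, -0.28, 0.2, 0, 0, 0],
    [1, 0, -0.28, 0.27, 0, 0, 0],
    [1, 0, -0.28, 0.27, 0, 0, 0],
    [1, 0, -0.28, 0.27, 0, 0, 0]
  ]
}}

```text
clock: 4.78
tcp_pos: [0.4993, -0.0033, 0.0739]
orientation: [-2.417, -2.005, 0.002]
contact_force: [-0.3, -0.3, 0.6]
grip_width: 0.0853
```

```bash
python3 - <<'E'
from bench import r
import cv2,pickle
f=r.grab_frame("side"); pickle.dump(f,open("pics/2.pkl","wb"))
cv2.imwrite("pics/2.png",cv2.resize(f["pixels"][190:310,195:335,::-1],(700,600),interpolation=2))
o=r.get_obs(); print(o["tcp_pos"],o["orientation"],o["grip_width"])
E
```

```text
[ 0.49982651 -0.00319038  0.07445339] [-2.41776981e+00 -2.00563022e+00  3.99070273e-05] 0.08552799989045169
```

View pics/2.png

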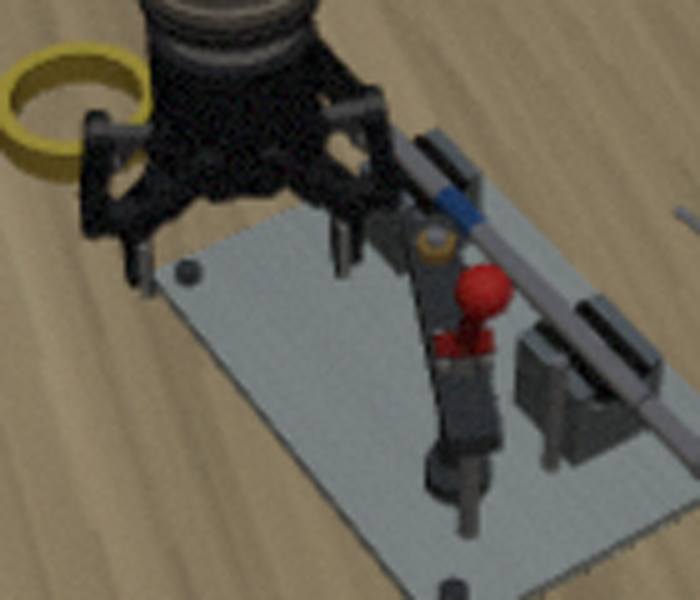

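```bash
python3 - <<'E'
from h import *
f=pickle.load(open("pics/2.pkl","rb"))
p=np.array([.4998,-.0032,.0745]); R=cv2.Rodrigues(np.array([-2.4178,-2.0056,0]))[0]
def pr(q): 
    u=cv2.projectPoints((p+R@np.array(q))[None],f["rvec"],np.array(f["tvec"]),f["camera_matrix"],None)[0].ravel()
    return ((u-[195,190]+.5)*5-.5).round()
for s in(1,-1):
  for y in(.043,.057):
    for z in(-.002,.011,-.04): print(s*y,z,pr((0,s*y,z)))
# plane of fingers x=0: unproject knuckle / tip points
for c in[(342,277),(358,240),(330,250),(395,190),(385,95),(365,212),(147,295),(90,235),(82,205)]:
    c0,d=ray(f,((c[0]+.5)/5-.5+195,(c[1]+.5)/5-.5+190)); a=R.T@(c0-p); b=R.T@d; print(c,((a-b*a[0]/b[0])*1000).round(1))
E
```

```text
0.043 -0.002 [339. 265.]
0.043 0.011 [339. 284.]
0.043 -0.04 [338. 208.]
0.057 -0.002 [368. 262.]
0.057 0.011 [368. 281.]
0.057 -0.04 [368. 206.]
-0.043 -0.002 [159. 283.]
-0.043 0.011 [161. 302.]
-0.043 -0.04 [155. 226.]
-0.057 -0.002 [130. 286.]
-0.057 0.011 [132. 304.]
-0.057 -0.04 [124. 229.]
(342, 277) [ 0.  44.3  6.6]
(358, 240) [  0.   52.2 -17.7]
(330, 250) [  0.   38.7 -12.8]
(395, 190) [  0.   69.8 -48.5]
(385, 95) [   0.    65.  -109.1]
(365, 212) [  0.   55.6 -36. ]
(147, 295) [  0.  -49.4   5.5]
(90, 235) [  0.  -73.  -38.4]
(82, 205) [  0.  -75.1 -58.3]
```

```bash
cat > plan.py <<'E'
import numpy as np
from scipy.spatial.transform import Rotation as Ro
P=np.array([.572,-.105])
def down(psi,tilt=0):  # tool x at yaw psi, z down
    c,s=np.cos(psi),np.sin(psi); return np.array([[c,s,0],[s,-c,0],[0,0,-1]])
def rows(p0,R0,poses,hand):
    out=[]
    for p,R in poses:
        v=R0.T@(np.array(p)-p0)/.15; w=Ro.from_matrix(R0.T@R).as_rotvec()/np.pi
        out.append([hand]+[round(float(x),3)+0 for x in np.r_[v,w]])
    return out
def swingpose(deg,s=.092,off=.068,z=.077):
    a=np.radians(deg); d=np.array([np.cos(a),np.sin(a)]); n=np.array([-d[1],d[0]])
    return np.r_[P+s*d+off*n,z],down(a)
E
python3 - <<'E'
from plan import *
p0=np.array([.4996,-.0032,.0743]);R0=down(np.radians(79.2))
a=[swingpose(79.4,off=.085)]*2+[swingpose(79.4)]*2+[swingpose(x) for x in np.linspace(79.4,47,14)]
print(rows(p0,R0,a,1))
p1,R1=a[-1]
print(rows(p1,R1,[swingpose(x) for x in np.linspace(47,18,16)[1:]],1)); print(p1,swingpose(18)[0])
E
```

```text
[[1, 0.035, 0.032, -0.018, 0.0, 0.0, -0.001], [1, 0.035, 0.032, -0.018, 0.0, 0.0, -0.001], [1, 0.036, 0.146, -0.018, 0.0, 0.0, -0.001], [1, 0.036, 0.146, -0.018, 0.0, 0.0, -0.001], [1, 0.036, 0.146, -0.018, 0.0, 0.0, -0.001], [1, 0.055, 0.173, -0.018, 0.0, 0.0, 0.013], [1, 0.073, 0.201, -0.018, 0.0, 0.0, 0.027], [1, 0.09, 0.229, -0.018, 0.0, 0.0, 0.04], [1, 0.105, 0.259, -0.018, 0.0, 0.0, 0.054], [1, 0.119, 0.289, -0.018, 0.0, 0.0, 0.068], [1, 0.132, 0.319, -0.018, 0.0, 0.0, 0.082], [1, 0.144, 0.35, -0.018, 0.0, 0.0, 0.096], [1, 0.154, 0.382, -0.018, 0.0, 0.0, 0.11], [1, 0.163, 0.414, -0.018, 0.0, 0.0, 0.124], [1, 0.171, 0.446, -0.018, 0.0, 0.0, 0.137], [1, 0.177, 0.479, -0.018, 0.0, 0.0, 0.151], [1, 0.181, 0.511, -0.018, 0.0, 0.0, 0.165], [1, 0.184, 0.545, -0.018, 0.0, 0.0, 0.179]]
[[1, 0.015, 0.021, 0.0, 0.0, 0.0, 0.011], [1, 0.029, 0.042, 0.0, 0.0, 0.0, 0.021], [1, 0.043, 0.064, 0.0, 0.0, 0.0, 0.032], [1, 0.055, 0.087, 0.0, 0.0, 0.0, 0.043], [1, 0.067, 0.109, 0.0, 0.0, 0.0, 0.054], [1, 0.079, 0.133, 0.0, 0.0, 0.0, 0.064], [1, 0.089, 0.156, 0.0, 0.0, 0.0, 0.075], [1, 0.099, 0.18, 0.0, 0.0, 0.0, 0.086], [1, 0.107, 0.204, 0.0, 0.0, 0.0, 0.097], [1, 0.115, 0.229, 0.0, 0.0, 0.0, 0.107], [1, 0.123, 0.253, 0.0, 0.0, 0.0, 0.118], [1, 0.129, 0.278, 0.0, 0.0, 0.0, 0.129], [1, 0.134, 0.303, 0.0, 0.0, 0.0, 0.14], [1, 0.139, 0.329, 0.0, 0.0, 0.0, 0.15], [1, 0.143, 0.354, 0.0, 0.0, 0.0, 0.161]]
[0.5850118  0.00866043 0.077     ] [ 0.63848404 -0.01189859  0.077     ]
```

Emit:
{"op": "send_rows", "data": {
  "deltas": [
    [1, 0.035, 0.03, -0.018, 0, 0, 0],
    [1, 0.035, 0.03, -0.018, 0, 0, 0],
    [1, 0.036, 0.09, -0.018, 0, 0, 0],
    [1, 0.036, 0.146, -0.018, 0, 0, 0],
    [1, 0.036, 0.146, -0.018, 0, 0, 0],
    [1, 0.055, 0.173, -0.018, 0, 0, 0.013],
    [1, 0.073, 0.2, -0.018, 0, 0, 0.027],
    [1, 0.09, 0.23, -0.018, 0, 0, 0.04],
    [1, 0.105, 0.26, -0.018, 0, 0, 0.054],
    [1, 0.12, 0.29, -0.018, 0, 0, 0.068],
    [1, 0.132, 0.32, -0.018, 0, 0, 0.082],
    [1, 0.144, 0.35, -0.018, 0, 0, 0.096],
    [1, 0.154, 0.382, -0.018, 0, 0, 0.11],
    [1, 0.163, 0.414, -0.018, 0, 0, 0.124],
    [1, 0.171, 0.446, -0.018, 0, 0, 0.137],
    [1, 0.177, 0.48, -0.018, 0, 0, 0.151],
    [1, 0.181, 0.51, -0.018, 0, 0, 0.165],
    [1, 0.184, 0.545, -0.018, 0, 0, 0.179],
    [1, 0.184, 0.545, -0.018, 0, 0, 0.179]
  ]
}}

```text
clock: 6.42
tcp_pos: [0.5855, 0.0084, 0.077]
orientation: [2.881, 1.253, -0.001]
contact_force: [-0.8, 0.5, 0.9]
grip_width: 0.0855
```

```bash
python3 - <<'E'
from bench import r
import cv2,pickle
f=r.grab_frame("side"); pickle.dump(f,open("pics/3.pkl","wb"))
cv2.imwrite("pics/3.png",cv2.resize(f["pixels"][190:310,215:355,::-1],(700,600),interpolation=2))
o=r.get_obs(); print(o["tcp_pos"],o["orientation"],o["contact_force"])
E
```

```text
[0.58524561 0.00847132 0.07687122] [ 2.87931960e+00  1.25634738e+00 -5.12405806e-04] [-1.36355697  0.79918136  0.4972755 ]
```

View pics/3.png

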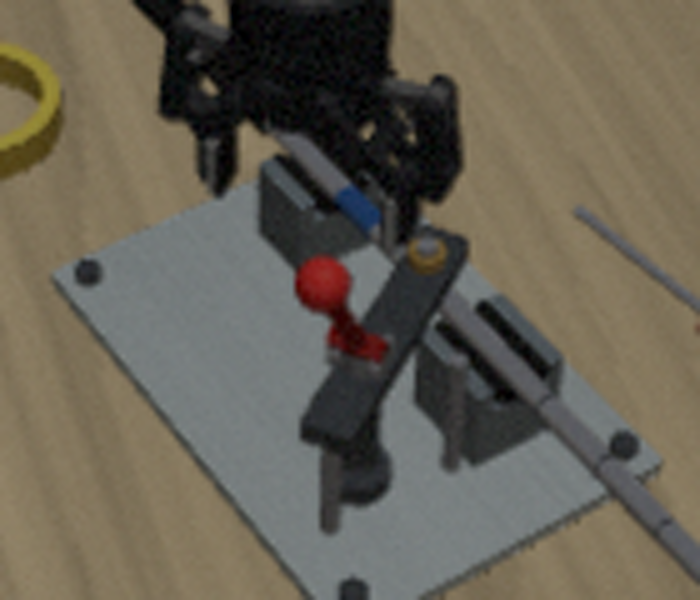

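The strap is following: its nose at (455,245) has swung over the shaft, the finger at (400,230) is behind it, and the knuckle is clear of the nut. I'll carry on along the arc.

Emit:
{"op": "send_rows", "data": {
  "deltas": [
    [1, 0.015, 0.02, 0, 0, 0, 0.011],
    [1, 0.03, 0.042, 0, 0, 0, 0.021],
    [1, 0.043, 0.064, 0, 0, 0, 0.032],
    [1, 0.055, 0.087, 0, 0, 0, 0.043],
    [1, 0.067, 0.11, 0, 0, 0, 0.054],
    [1, 0.079, 0.133, 0, 0, 0, 0.064],
    [1, 0.09, 0.156, 0, 0, 0, 0.075],
    [1, 0.1, 0.18, 0, 0, 0, 0.086],
    [1, 0.107, 0.204, 0, 0, 0, 0.097],
    [1, 0.115, 0.23, 0, 0, 0, 0.107],
    [1, 0.123, 0.253, 0, 0, 0, 0.118],
    [1, 0.13, 0.278, 0, 0, 0, 0.13],
    [1, 0.134, 0.303, 0, 0, 0, 0.14],
    [1, 0.14, 0.33, 0, 0, 0, 0.15],
    [1, 0.143, 0.354, 0, 0, 0, 0.16],
    [1, 0.143, 0.354, 0, 0, 0, 0.16],
    [1, 0.143, 0.354, 0, 0, 0, 0.16]
  ]
}}

```text
clock: 7.88
tcp_pos: [0.639, -0.0122, 0.077]
orientation: [3.101, 0.5, 0.001]
contact_force: [-0.5, -0.2, -1.6]
grip_width: 0.0853
```

Emit:
{"op": "send_rows", "data": {
  "deltas": [
    [1, 0, 0.015, 0, 0, 0, 0.005],
    [1, 0, 0.03, 0, 0, 0, 0.01],
    [1, 0, 0.045, 0, 0, 0, 0.015],
    [1, 0, 0.045, 0, 0, 0, 0.015],
    [1, 0, 0.045, 0, 0, 0, 0.015]
  ]
}}

```text
clock: 8.3
tcp_pos: [0.6419, -0.0155, 0.0776]
orientation: [-3.11, -0.429, -0.005]
contact_force: [0.9, 7.0, 0.2]
grip_width: 0.0855
```

```bash
python3 - <<'E'
from bench import r
import cv2,pickle
f=r.grab_frame("side"); pickle.dump(f,open("pics/4.pkl","wb"))
cv2.imwrite("pics/4.png",cv2.resize(f["pixels"][190:310,215:355,::-1],(700,600),interpolation=2))
o=r.get_obs(); print(o["tcp_pos"],o["orientation"],o["contact_force"])
E
```

```text
[ 0.64185178 -0.0155602   0.07759155] [-3.10971261 -0.42907621 -0.00445856] [1.98070528 6.69468016 0.48562576]
```

View pics/4.png

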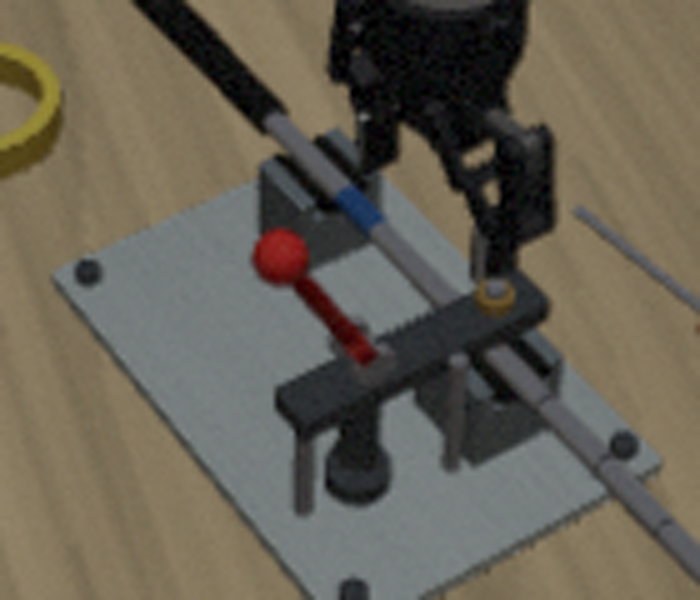

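The strap is square across the shaft beside the stop pin (460,360), with 7 N of force. I'll push slightly more to confirm the stop.

Emit:
{"op": "send_rows", "data": {
  "deltas": [
    [1, 0, 0.02, 0, 0, 0, 0],
    [1, 0, 0.02, 0, 0, 0, 0],
    [1, 0, 0.02, 0, 0, 0, 0],
    [1, 0, 0.02, 0, 0, 0, 0]
  ]
}}

```text
clock: 8.68
tcp_pos: [0.6421, -0.0161, 0.0776]
orientation: [-3.107, -0.431, -0.003]
contact_force: [-1.4, 11.5, 1.8]
grip_width: 0.0856
```

The stop is confirmed: 11.5 N with no travel. I'll back away, go up and shut the fingers, then measure the ball again.

Emit:
{"op": "send_rows", "data": {
  "deltas": [
    [1, 0, -0.1, 0, 0, 0, 0],
    [1, 0, -0.2, 0, 0, 0, 0],
    [1, 0, -0.2, -0.2, 0, 0, 0],
    [1, 0, -0.2, -0.45, 0, 0, 0],
    [1, 0, -0.2, -0.7, 0, 0, 0],
    [1, 0, -0.2, -1, 0, 0, 0],
    [1, 0, -0.2, -1, 0, 0, 0],
    [1, 0, -0.2, -1, 0, 0, 0]
  ]
}}

```text
clock: 9.35
tcp_pos: [0.6352, 0.0081, 0.2307]
orientation: [3.111, 0.426, 0.01]
contact_force: [-0.0, -0.7, 0.0]
grip_width: 0.0854
```

Emit:
{"op": "send_rows", "data": {
  "deltas": [
    [0, 0, -0.4, -0.35, 0, 0, 0],
    [0, 0, -0.8, -0.35, 0, 0, 0],
    [0, 0, -0.8, -0.35, 0, 0, 0],
    [0, 0, -0.8, -0.35, 0, 0, 0],
    [0, 0, -0.8, -0.35, 0, 0, 0],
    [0, 0, -0.8, -0.35, 0, 0, 0],
    [0, 0, -0.8, -0.35, 0, 0, 0],
    [0, 0, -0.8, -0.35, 0, 0, 0]
  ]
}}

```text
clock: 10.02
tcp_pos: [0.6011, 0.1212, 0.2782]
orientation: [3.112, 0.422, -0.003]
contact_force: [0.5, -0.3, -0.2]
grip_width: 0.0
```

```bash
python3 - <<'E'
from bench import r
from h import *
f=r.grab_frame("side");g=r.grab_frame("top");pickle.dump((f,g),open("pics/5.pkl","wb"))
z=lambda f,a,b,c,d:cv2.resize(f["pixels"][a:b,c:d,::-1],(400,400),interpolation=2)
cv2.imwrite("pics/5.png",cv2.hconcat([z(f,190,330,215,355),z(g,150,270,240,360)]))
for i in(f,g):
    n,l,st,ce=cv2.connectedComponentsWithStats(red(i,90)); print([(st[k].tolist(),ce[k].round(1).tolist()) for k in range(1,n) if st[k,4]>8])
o=r.get_obs(); print(o["tcp_pos"],o["orientation"],o["contact_force"])
E
```

```text
[([266, 236, 11, 9, 71], [270.9, 240.0]), ([355, 250, 34, 29, 282], [372.3, 264.0])]
[([306, 146, 31, 15, 198], [321.3, 152.7]), ([329, 224, 8, 7, 46], [332.2, 227.0])]
[0.60126794 0.12172538 0.27868423] [ 3.11227211e+00  4.23082419e-01 -1.92822487e-03] [-0.17708796  0.42084792 -0.0636764 ]
```

View pics/5.png

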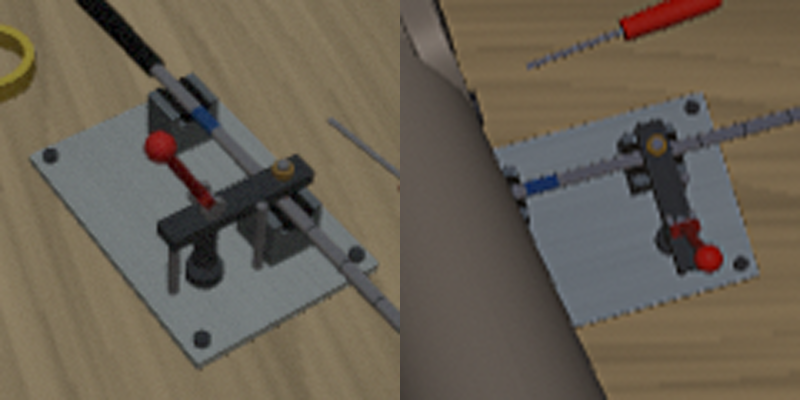

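The strap has stayed across the shaft, with the ball at (160,145) in the side tile and (708,258) in the top tile. Next the ball in 3D and the push plan.

```bash
cat > lev.py <<'E'
from plan import *
A=np.radians(14.3); nose=np.array([np.cos(A),np.sin(A),0]); up=np.array([0,0,1.]); pin=np.r_[P,.103]
def tcp(th,back=0,th0=63):  # TCP for lever at th deg above level
    w=np.clip((th0-th)/(th0-3),0,1); t=np.radians(th)
    F=pin+.095*(-np.cos(t)*nose+np.sin(t)*up)+.012*(np.sin(t)*nose+np.cos(t)*up)-(1-w)*.006*up-w*.012*nose+back*nose
    return F+.011*nose+.011*up,down(A)
E
python3 - <<'E'
from lev import *; from h import *
f,g=pickle.load(open("pics/5.pkl","rb"))
b,e=two(f,(271.2,240.2),g,(332.5,227)); d=b-pin
side=np.array([-nose[1],nose[0],0])
print(b,e,"along",d@nose,"lat",d@side,"up",d[2],"th",np.degrees(np.arctan2(d[2],-d@nose)),np.linalg.norm(d))
p0=np.array([.6013,.1217,.2787]);R0=down(2*np.arctan2(.4231,3.1123))
s,R=tcp(63,.022); hi=s.copy();hi[2]=.2787
print(s,rows(p0,R0,[(hi,R)],0),rows(hi,R,[(s,R)],0))
a=[tcp(63,.010)]+[tcp(x) for x in np.linspace(63,3,16)]
print(rows(s,R,a,0),a[-1][0])
E
```

```text
[ 0.52943372 -0.1174572   0.19258698] 0.0019258386916539913 along -0.04432430781066935 lat -0.0015573995509354883 up 0.08958697864804242 th 63.67550516525958 0.09996447618799904
[ 0.57254554 -0.10486094  0.19809351] [[0, -0.588, 1.404, 0.0, 0.0, 0.0, 0.007]] [[0, 0.0, 0.0, 0.537, 0.0, 0.0, 0.0]]
[[0, -0.08, 0.0, 0.0, 0.0, 0.0, 0.0], [0, -0.147, 0.0, 0.0, 0.0, 0.0, 0.0], [0, -0.193, 0.0, 0.014, 0.0, 0.0, 0.0], [0, -0.239, 0.0, 0.031, 0.0, 0.0, 0.0], [0, -0.283, 0.0, 0.05, 0.0, 0.0, 0.0], [0, -0.325, 0.0, 0.072, 0.0, 0.0, 0.0], [0, -0.366, 0.0, 0.097, 0.0, 0.0, 0.0], [0, -0.404, 0.0, 0.124, 0.0, 0.0, 0.0], [0, -0.441, 0.0, 0.153, 0.0, 0.0, 0.0], [0, -0.475, 0.0, 0.185, 0.0, 0.0, 0.0], [0, -0.506, 0.0, 0.218, 0.0, 0.0, 0.0], [0, -0.535, 0.0, 0.253, 0.0, 0.0, 0.0], [0, -0.562, 0.0, 0.289, 0.0, 0.0, 0.0], [0, -0.585, 0.0, 0.327, 0.0, 0.0, 0.0], [0, -0.606, 0.0, 0.367, 0.0, 0.0, 0.0], [0, -0.624, 0.0, 0.407, 0.0, 0.0, 0.0], [0, -0.639, 0.0, 0.448, 0.0, 0.0, 0.0]] [ 0.47970922 -0.12852462  0.13095547]
```

Emit:
{"op": "send_rows", "data": {
  "deltas": [
    [0, -0.29, 0.7, 0, 0, 0, 0],
    [0, -0.29, 0.7, 0, 0, 0, 0],
    [0, -0.29, 0.7, 0, 0, 0, 0],
    [0, -0.59, 1, 0, 0, 0, 0.007],
    [0, -0.59, 1, 0, 0, 0, 0.007],
    [0, -0.59, 1, 0, 0, 0, 0.007],
    [0, -0.59, 1, 0, 0, 0, 0.007]
  ]
}}

```text
clock: 10.7
tcp_pos: [0.5559, -0.0472, 0.2795]
orientation: [3.117, 0.386, -0.0]
contact_force: [1.3, 0.2, -0.1]
grip_width: -0.0003
```

Emit:
{"op": "send_rows", "data": {
  "deltas": [
    [0, 0, 0.2, 0, 0, 0, 0],
    [0, 0, 0.4, 0, 0, 0, 0],
    [0, 0, 0.4, 0, 0, 0, 0],
    [0, 0, 0.4, 0.2, 0, 0, 0],
    [0, 0, 0.4, 0.4, 0, 0, 0],
    [0, 0, 0.4, 0.537, 0, 0, 0],
    [0, 0, 0.4, 0.537, 0, 0, 0],
    [0, 0, 0.4, 0.537, 0, 0, 0]
  ]
}}

```text
clock: 11.37
tcp_pos: [0.5711, -0.1018, 0.1982]
orientation: [-3.116, -0.395, 0.003]
contact_force: [1.1, -0.2, 0.2]
grip_width: -0.0003
```

Emit:
{"op": "send_rows", "data": {
  "deltas": [
    [0, 0, 0.03, 0, 0, 0, 0],
    [0, -0.08, 0.03, 0, 0, 0, 0],
    [0, -0.115, 0.03, 0, 0, 0, 0],
    [0, -0.147, 0.03, 0, 0, 0, 0],
    [0, -0.17, 0.03, 0.007, 0, 0, 0],
    [0, -0.193, 0.03, 0.014, 0, 0, 0],
    [0, -0.216, 0.03, 0.022, 0, 0, 0],
    [0, -0.24, 0.03, 0.03, 0, 0, 0],
    [0, -0.26, 0.03, 0.04, 0, 0, 0],
    [0, -0.283, 0.03, 0.05, 0, 0, 0],
    [0, -0.304, 0.03, 0.06, 0, 0, 0],
    [0, -0.325, 0.03, 0.072, 0, 0, 0],
    [0, -0.345, 0.03, 0.085, 0, 0, 0],
    [0, -0.366, 0.03, 0.097, 0, 0, 0],
    [0, -0.385, 0.03, 0.11, 0, 0, 0],
    [0, -0.404, 0.03, 0.124, 0, 0, 0],
    [0, -0.404, 0.03, 0.124, 0, 0, 0]
  ]
}}

```text
clock: 12.78
tcp_pos: [0.5125, -0.1226, 0.1798]
orientation: [-3.117, -0.392, 0.003]
contact_force: [1.6, 0.0, 0.8]
grip_width: 0.0002
```

```bash
python3 - <<'E'
from bench import r
from h import *
f=r.grab_frame("side");pickle.dump(f,open("pics/6.pkl","wb"))
cv2.imwrite("pics/6.png",cv2.resize(f["pixels"][190:310,215:355,::-1],(700,600),interpolation=2))
o=r.get_obs(); print(o["tcp_pos"],o["orientation"],o["contact_force"])
E
```

```text
[ 0.512583   -0.12259629  0.1799224 ] [-3.11681160e+00 -3.92268808e-01  2.95617117e-03] [2.33736843 0.53943871 0.37032948]
```

View pics/6.png

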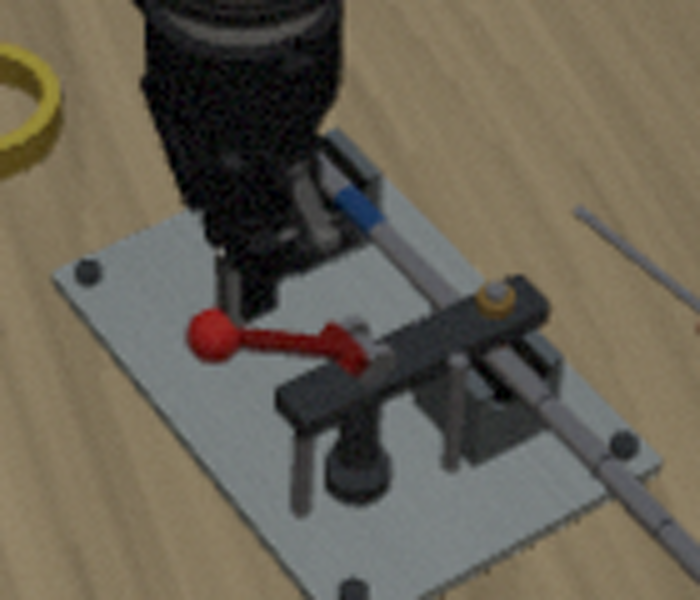

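The lever is going down, with the ball at (213,335), the fingertip behind it and the strap still square. I'll continue down.

Emit:
{"op": "send_rows", "data": {
  "deltas": [
    [0, -0.02, 0, 0.015, 0, 0, 0],
    [0, -0.037, 0, 0.03, 0, 0, 0],
    [0, -0.054, 0, 0.045, 0, 0, 0],
    [0, -0.071, 0, 0.06, 0, 0, 0],
    [0, -0.086, 0, 0.077, 0, 0, 0],
    [0, -0.102, 0, 0.094, 0, 0, 0],
    [0, -0.116, 0, 0.112, 0, 0, 0],
    [0, -0.13, 0, 0.13, 0, 0, 0],
    [0, -0.144, 0, 0.147, 0, 0, 0],
    [0, -0.158, 0, 0.165, 0, 0, 0],
    [0, -0.18, 0, 0.203, 0, 0, 0],
    [0, -0.2, 0, 0.243, 0, 0, 0],
    [0, -0.22, 0, 0.283, 0, 0, 0],
    [0, -0.235, 0, 0.324, 0, 0, 0],
    [0, -0.235, 0, 0.335, 0, 0, 0],
    [0, -0.235, 0, 0.335, 0, 0, 0]
  ]
}}

```text
clock: 14.17
tcp_pos: [0.4786, -0.1314, 0.1294]
orientation: [-3.117, -0.392, 0.003]
contact_force: [1.2, -0.4, 3.4]
grip_width: -0.0006
```

Emit:
{"op": "send_rows", "data": {
  "deltas": [
    [0, 0, 0, 0.015, 0, 0, 0],
    [0, 0, 0, 0.015, 0, 0, 0],
    [0, 0, 0, 0.015, 0, 0, 0]
  ]
}}

```text
clock: 14.42
tcp_pos: [0.4785, -0.1315, 0.1279]
orientation: [3.117, 0.392, -0.003]
contact_force: [-1.2, -0.0, 10.6]
grip_width: 0.0001
```

Emit:
{"op": "send_rows", "data": {
  "deltas": [
    [0, 0, 0, 0.02, 0, 0, 0],
    [0, 0, 0, 0.04, 0, 0, 0],
    [0, 0, 0, 0.04, 0, 0, 0],
    [0, 0, 0, 0.04, 0, 0, 0]
  ]
}}

```text
clock: 14.75
tcp_pos: [0.4783, -0.1321, 0.1237]
orientation: [3.116, 0.391, -0.004]
contact_force: [-9.5, 0.4, 32.2]
grip_width: -0.0002
```

Strong resistance at 32 N, so it's on the stop. I'll lift off and look.

Emit:
{"op": "send_rows", "data": {
  "deltas": [
    [0, 0, 0, -0.1, 0, 0, 0],
    [0, 0, 0, -0.3, 0, 0, 0],
    [0, 0, 0, -0.6, 0, 0, 0],
    [0, 0, 0, -0.9, 0, 0, 0],
    [0, 0, -0.6, -0.9, 0, 0, 0],
    [0, 0, -1, -0.9, 0, 0, 0],
    [0, 0, -1, -0.9, 0, 0, 0],
    [0, 0, -1, -0.9, 0, 0, 0]
  ]
}}

```text
clock: 15.42
tcp_pos: [0.4395, 0.0173, 0.256]
orientation: [-3.116, -0.397, 0.005]
contact_force: [0.4, 0.2, -0.4]
grip_width: -0.0001
```

```bash
python3 - <<'E'
from bench import r
from h import *
from lev import *
f=r.grab_frame("side");g=r.grab_frame("top");pickle.dump((f,g),open("pics/7.pkl","wb"))
z=lambda f,a,b,c,d:cv2.resize(f["pixels"][a:b,c:d,::-1],(400,400),interpolation=2)
cv2.imwrite("pics/7.png",cv2.hconcat([z(f,190,330,215,355),z(g,150,270,240,360)]))
c=[]
for i in(f,g):
    n,l,st,ce=cv2.connectedComponentsWithStats(red(i,90)); print([(st[k].tolist(),ce[k].round(1).tolist()) for k in range(1,n) if st[k,4]>8])
o=r.get_obs(); print(o["tcp_pos"],o["contact_force"],o["clock"])
E
```

```text
[([355, 250, 34, 28, 284], [372.2, 263.9]), ([246, 272, 11, 8, 70], [250.9, 275.6])]
[([306, 146, 31, 15, 195], [321.3, 152.7]), ([331, 244, 7, 8, 45], [334.1, 247.7])]
[0.43979682 0.01804121 0.25598273] [ 0.38338582 -1.23457351 -0.17200616] 15.5167
```

View pics/7.png

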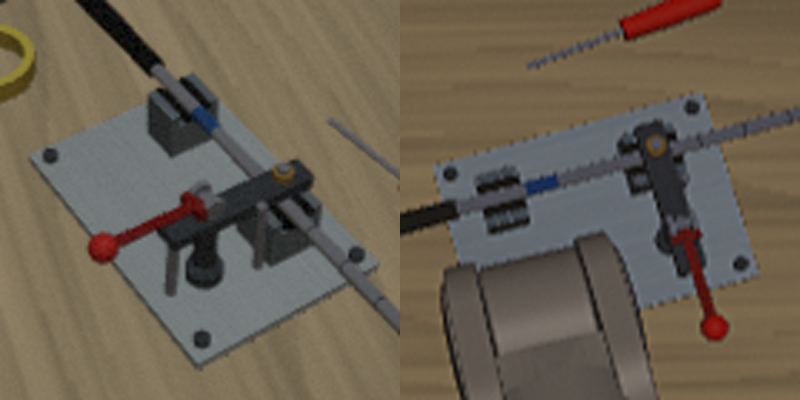

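```bash
python3 - <<'E'
from h import *
from lev import *
f,g=pickle.load(open("pics/7.pkl","rb"))
b,e=two(f,(251.1,275.7),g,(334.3,247.7)); d=b-pin
print(b,e,d@nose,np.degrees(np.arctan2(d[2],-d@nose)))
# nut direction (top tile nut 657,146)
n=onz(g,((257+.5)*.3-.5+240,(146+.5)*.3-.5+150),.1)[:2]-P; print(np.linalg.norm(n),np.degrees(np.arctan2(n[1],n[0])))
# bystander shift: image difference outside the clamp / arm
t=pickle.load(open("pics/top0.pkl","rb"))
D=cv2.absdiff(t["pixels"],g["pixels"]).max(2)
for nm,(a,b_,c,d_) in dict(tape=(240,275,205,240),iron=(195,242,362,395),can=(185,220,425,465),screw=(140,175,275,340),shaft=(150,200,350,460),grip=(208,242,170,250)).items(): print(nm,(D[a:b_,c:d_]>40).sum())
E
```

```text
[ 0.48003231 -0.13035902  0.1122308 ] 0.002608839617506204 -0.0953817883953152 5.527723268682556
0.07420390482471545 13.768058484041287
tape 0
iron 0
can 0
screw 0
shaft 0
grip 0
```

```bash
python3 -c "
from bench import r
print(r.hand_in())"
```

```text
the job is handed in; nothing more can be done
None
```

The strap is closed over the shaft and the red cam lever is pushed down. The job was handed in at about 15.5 s of the 51 s allowed; no verdict is reported.

I opened the gripper and swung the strap round with the back of one finger until it met its stop, where force rose to 11.5 N with almost no further travel. I then pushed the lever down with the shut fingertips until it resisted with about 32 N.

- **Strap:** in the last top picture it points within about 0.5° of square across the shaft.
- **Lever:** I measured it at about 5.5° above level, against 3° for fully down and about 9° for the limit. The earlier ball measurement also read a few mm high, so the true angle is probably nearer 3–4°.
- **Other things:** the shaft, grip, can, tape, club head and screwdriver show no change from the first top picture.
- **Robot:** it stands clear, with no contact force beyond noise.

**Disagreement:** at the end of the lever push the fingertip worked out about 7 mm lower than the ball's expected top. I did not find out why; the pictures afterwards show the lever down.

**Not measured:** the pad's pressing force on the shaft cannot be measured directly. I infer it from the lever being down on its stop.

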